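Restock the rescue-hut first-aid box for the night watch

ROBOT

A 7-joint arm with a two-finger parallel gripper is mounted at the origin on the work surface. World frame = base frame: x ahead of the robot, y to its left, z up, the work surface at z = 0. Lengths are in m, angles in rad, forces in N, time in s.
With the tool pointing down it reaches from about 0.425 to 0.825 m from the base axis. Payload 3.6 kg.
Tool frame: the origin (TCP) lies where the fingers leave the gripper's body, on its centre line; the fingertips stand 73 mm ahead of it and the grasp point (between the pads) lies 54 mm ahead of it; z points along the fingers, y is the line along which they close (so a half turn about z gives the same grasp; the last joint's range is limited). The gripper opens to 85 mm and grips with 20 to 120 N. Pads are 22 mm wide; open, the fingers measure 114 mm over their backs; the gripper's body (76 mm by 85 mm) begins 54 mm behind the grasp point. The pads swing forward as they close: fully open they stand 13 mm farther back than shut.
Start: joints at [-1.145, 0.615, -0.013, 1.423, 0.008, 1.103, -0.04], TCP at [0.284, 0.585, 0.304] pointing down, gripper open.
Joint ranges: [-3.12, 3.12], [-0.3, 2.06], [-1.34, 1.32], [0.26, 2.42], [-1.36, 4.5], [0.01, 1.98], [-2.84, 2.84]. Speed limits (rad/s): [2.79, 2.79, 3.14, 3.14, 3.14, 3.14, 3.14].

INTERFACE

Orientations are given as a unit quaternion [x, y, z, w].
In Python, from station import arm, snapshot, camera_info, ticket gives the robot as it stands. Calls block until the motion is done:
- arm.movep(position, orientation): joint-space move of the TCP to a pose.
- arm.line_to(position, velocity=0.15, ori=None): straight line of the TCP; ori=None keeps the orientation; velocity is the mean speed in m/s.
- arm.move_j(angles): joint-space move.
- arm.move_gripper(opening, effort=None): opening from 0.0 (shut) to 1.0 (fully open); effort is the grip in N (None keeps the last); returns when the fingers have stopped.
- arm.pause(seconds).
- arm.ik(position, orientation): joint angles nearest the present ones, or None.
- snapshot(name): name is "scene" or "top" or "wrist"; returns the picture (384x512x3 uint8, blue, green, red); there is no depth.
- camera_info(name): a dict with "fx", "fy", "cx", "cy" (pixels), "dist_coeffs" ([k1, k2, p1, p2, k3] as OpenCV has them; the pictures are not rectified), "R" (3x3) and "t" (3): a world point X has camera coordinates R X + t; the wrist camera has in their place "T_tool_cam" (4x4, takes a point from camera to tool coordinates, whose origin is the TCP and whose axes are the flange's). Camera axes: x right, y down, z forward; pixel columns grow to the right and rows downward; lengths in m; the calibration is good to about 2 mm. A picture is of the moment at which its call begins: read the wrist's pose just before it. camera_info takes no time and is no camera call.
A pose or a line that the arm cannot do raises arm.MotionError and nothing moves.
- ticket.finish_job(): hands the job in; it is judged then, once.
Readings, each from a call of its own:
- arm.read_time(): time.
- arm.read_joint_positions(): joint angles.
- arm.read_dq(): joint speeds.
- arm.read_effort(): joint torques, N m.
- arm.read_tool_pos(): TCP position.
- arm.read_eef_rot(): TCP orientation.
- arm.read_ft_force(): force on the tool from outside, world axes, zero at the start.
- arm.read_wrist_torque(): the same for the moment, N m.
- arm.read_opening(): opening from 0.0 (shut) to 1.0 (fully open).
- arm.read_finger_force(): force on a finger pad.
Only numpy, scipy, OpenCV 4.12 (cv2) and the standard library are available. Lean on these libraries where they do the work, as an engineer would, in place of code of your own. Each camera call takes 0.05 s, during which the arm holds its last target. There are 200 camera calls.

TASK

Make the first-aid box ready for the night watch: raise its stiff flap to about 105 degrees from closed and leave it standing there, then lay the used grey case from the large compartment in the yellow returns tray, and then stack all the fresh dressing cases, the red one on top, flat in that compartment in one square pile with flush edges. Turn the headlamp, upright on its charging mat, so that its lens faces the middle of that compartment. Leave the carabiners, compass and multi-tool where they lie.

Things in the scene. Friction and masses are not known exactly. Their poses are not given: they have to be found in the camera images.
- aid_box: green first-aid box, fixed, 180 (own x) x 250 (own y) x 64 mm high, walls 6, pale floor 6 mm up; origin: centre of underside; own x points to the hinge side, own y along the hinge. Divider (4 thick, 50 high) at own y -30. Large compartment: own x -84 to 84, own y -28 to 119, inner depth 58; the small one is filled with fixed tubs up to 52 high. A flap closes the top
- bay (a point): centre of the floor of the large compartment (on its upper face); axes as the box's
- flap (a joint): angle of the green flap (6 mm thick, white cross outside, contents card inside): 0 = closed on the box, grows as it opens upward, range 0 to 2.6 rad; 105 degrees = 1.83 rad. Starts at 0 to 0.3. The stiff hinge holds it at any angle; moving it takes about 3 to 5 N at the tab
- flap_hinge (a point): a point on the hinge axis, middle of the hinge-side rim, 64 mm above the shelf (the tab's mid-plane lies 3.5 mm above it when closed); the axis runs along the box's own y
- flap_tab (a point): grip point on the flap's black pull tab, 206 mm from the hinge axis, 26 mm beyond the flap's free edge, mid-width and mid-thickness. The tab lies in the flap's plane, sticks out 40 mm, is 34 mm wide (along the box's own y) and 7 thick. A downward gripper can pinch it across the 34 mm; it pivots between the fingers as the flap swings
- case_a: flat rigid white dressing case with a green band across its middle, 84 (own x) x 54 (own y) x 11 mm, 70 g, plain rectangular block; origin at the centre of its underside, own z up through its upper face; a half turn about z makes no difference; may be absent
- case_b: flat rigid white dressing case with a green band across its middle, 84 (own x) x 54 (own y) x 11 mm, 70 g, plain rectangular block; origin at the centre of its underside, own z up through its upper face; a half turn about z makes no difference; may be absent
- case_c: flat rigid white dressing case with a green band across its middle, 84 (own x) x 54 (own y) x 11 mm, 70 g, plain rectangular block; origin at the centre of its underside, own z up through its upper face; a half turn about z makes no difference; may be absent
- case_d: flat rigid white dressing case with a green band across its middle, 84 (own x) x 54 (own y) x 11 mm, 70 g, plain rectangular block; origin at the centre of its underside, own z up through its upper face; a half turn about z makes no difference; may be absent
- case_red: flat rigid red trauma dressing case with a white band across its middle, 84 (own x) x 54 (own y) x 11 mm, 70 g, plain rectangular block; origin at the centre of its underside, own z up through its upper face; a half turn about z makes no difference; always present, belongs on top of the pile
- case_used: flat rigid used-up dark grey case with an orange band, 84 (own x) x 54 (own y) x 11 mm, 70 g, plain rectangular block; origin at the centre of its underside, own z up through its upper face; a half turn about z makes no difference; starts flat on the floor of the large compartment, under the flap
- returns: yellow returns tray, fixed, 130 x 130 mm outside, 24 mm high, walls and floor 4 mm, open at the top; origin at the centre of its underside, axes along its sides
- charge_mat: round light grey charging mat, 150 mm across, 3 mm thick, fixed flat on the shelf, with a thin black lead; origin at the centre of its underside
- headlamp: charcoal headlamp module, no strap, loose, 44 (own x) x 56 (own y) x 38 mm high, 110 g; origin: centre of its flat underside; the chrome-rimmed pale yellow lens looks along own +x and stands 6 mm proud (look only); on top an orange button towards the back and a bright trim bar towards the lens. Starts on the mat, facing away from the box
- carabiner_1: red carabiner, about 100 x 60 x 11 mm, lying flat, bystander; origin at its middle on the shelf
- carabiner_2: blue carabiner, about 100 x 60 x 11 mm, lying flat, bystander; origin at its middle on the shelf
- carabiner_3: yellow carabiner, about 100 x 60 x 11 mm, lying flat, bystander; origin at its middle on the shelf
- carabiner_4: green carabiner, about 100 x 60 x 11 mm, lying flat, bystander; origin at its middle on the shelf
- carabiner_5: orange carabiner, about 100 x 60 x 11 mm, lying flat, bystander; origin at its middle on the shelf
- compass: round black compass with a white dial, 52 mm across, 14 mm high, bystander; origin at the centre of its underside
- multitool: folded steel multi-tool, 100 x 28 x 17 mm, bystander; origin at the centre of its underside
Not all that is in view belongs to the job. What is shaped like the headlamp but green is not meant.

How it is judged:
By the outcome, as a careful person would: the job done as asked, in the order asked, and still so for the second after the job is handed in, with the robot touching nothing.
Of case_a, case_b, case_c, case_d only 2 to 4 are there at a start; the rules pass over those that are not, and their reading is None.
At some moment in a run one of headlamp may be knocked a few centimetres aside while the robot is not near it.
Once in a run the grip may slacken for a moment while it holds something.
It also fails if it takes over 210 s, if anything falls off the work surface, if the arm or the gripper's body presses on something with over 40 N, if the wrist force passes 120 N, or if a joint passes its speed limit or range.

## Working session

There is one attempt and no reset: what is moved stays moved. The work goes in short steps, each a Python script; the robot and the scene stay as the last script left them, time stands still between calls to the robot, and variables do not carry over. Pictures are saved under pics/ and viewed, at most 14 in all, crops included, and the job is handed in when it is done.

```bash
ls; mkdir -p pics
python3 - <<'E'
from station import arm, snapshot, camera_info
import cv2, json
for n in ("scene","top","wrist"):
    im=snapshot(n); cv2.imwrite(f"pics/{n}0.png",im)
    print(n,camera_info(n))
a=cv2.imread("pics/scene0.png");b=cv2.imread("pics/top0.png")
cv2.imwrite("pics/top0x.png",cv2.resize(b,(800,600),interpolation=cv2.INTER_CUBIC))
cv2.imwrite("pics/scene0x.png",cv2.resize(a,(800,600),interpolation=cv2.INTER_CUBIC))
print(arm.read_time(),arm.read_tool_pos(),arm.read_eef_rot(),arm.read_opening())
E
```

```text
pics
scene {'fx': 381.26135348077526, 'fy': 381.26135348077526, 'cx': 252.8487954687807, 'cy': 192.56383468918355, 'dist_coeffs': array([-0.05155655,  0.        ,  0.        ,  0.        ,  0.        ]), 'R': array([[ 0.03625849,  0.99925263,  0.01339799],
       [ 0.75629364, -0.01867419, -0.65396575],
       [-0.6532268 ,  0.03384463, -0.75640551]]), 't': array([-0.00847515, -0.37863067,  1.53258387])}
top {'fx': 414.676679906343, 'fy': 414.676679906343, 'cx': 256.60660348847506, 'cy': 191.98613766836718, 'dist_coeffs': array([-0.02176386,  0.        ,  0.        ,  0.        ,  0.        ]), 'R': array([[ 0.01789946, -0.99981788,  0.00661974],
       [-0.98238136, -0.01881838, -0.18593744],
       [ 0.18602815, -0.00317493, -0.98253928]]), 't': array([-0.03343045,  0.56046175,  0.97648265])}
wrist {'fx': 286.1428907950669, 'fy': 286.1428907950669, 'cx': 263.9031429430433, 'cy': 191.59112683498626, 'dist_coeffs': array([-0.05540709,  0.        ,  0.        ,  0.        ,  0.        ]), 'T_tool_cam': array([[ 8.75086752e-04, -9.49792630e-01, -3.12878880e-01,
         8.12805937e-02],
       [ 9.99999122e-01,  1.14261044e-03, -6.71688022e-04,
        -3.94521912e-04],
       [ 9.95463009e-04, -3.12878018e-01,  9.49792796e-01,
        -7.05217666e-02],
       [ 0.00000000e+00,  0.00000000e+00,  0.00000000e+00,
         1.00000000e+00]])}
0.15 [0.28359191 0.58438607 0.30298404] [ 2.23953359e-01  9.74599343e-01 -9.86610214e-04 -2.00741019e-04] 1.0013522175575242
```

View pics/top0x.png

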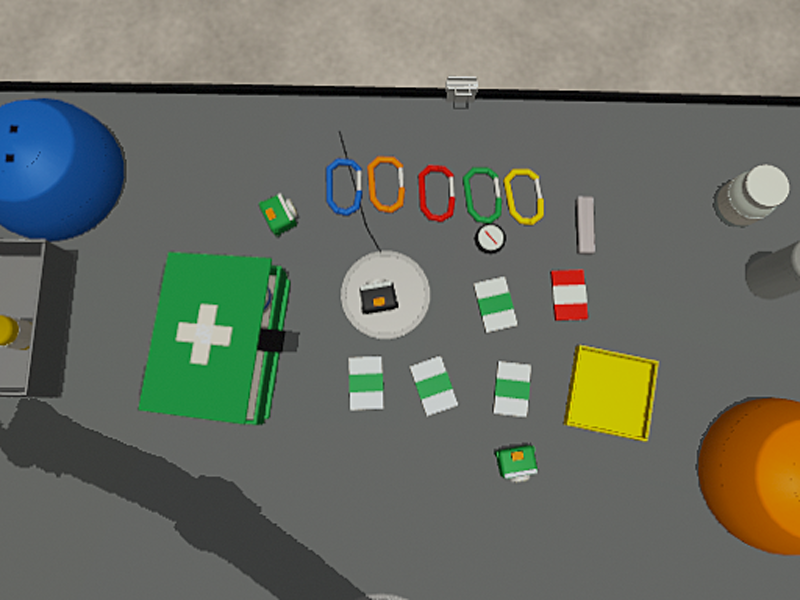

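View pics/scene0x.png

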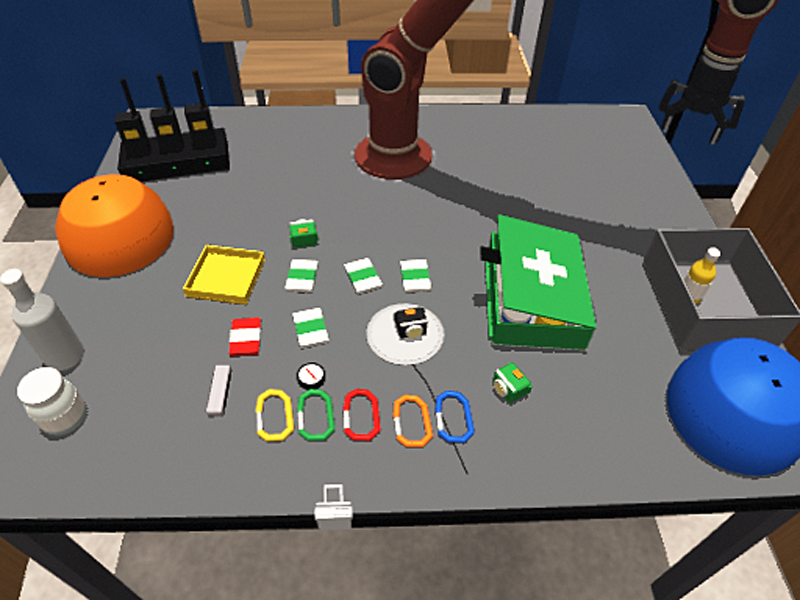

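The pictures show (in 800x600 top-view pixels):
- **Box:** the green box is at (215,335), with its hinge on the left (+y) and its tab at (278,341).
- **Fresh cases:** four white ones at (366,383), (434,385), (512,388) and (495,304), plus the red one at (570,295).
- **Tray:** the yellow returns tray is at (612,393). The grey crate at (20,320) is not it.
- **Headlamp candidates:** charcoal on the mat at (378,297) is the one meant. The green ones at (278,213) and (517,461) are decoys.

Next is a close crop of the box and headlamp.

```bash
cat > h.py <<'E'
import numpy as np, cv2
from scipy.spatial.transform import Rotation as Ro
from station import arm, snapshot, camera_info, ticket
def cam(name, pose=None):
    c=camera_info(name); K=np.array([[c['fx'],0,c['cx']],[0,c['fy'],c['cy']],[0,0,1]]); D=np.array(c['dist_coeffs'])
    if name=='wrist':
        p,q=pose; T=np.eye(4); T[:3,:3]=Ro.from_quat(q).as_matrix(); T[:3,3]=p
        M=np.linalg.inv(T@c['T_tool_cam']); return K,D,M[:3,:3],M[:3,3]
    return K,D,np.array(c['R']),np.array(c['t'])
def unproj(C,uv,z):
    K,D,R,t=C; uv=np.atleast_2d(np.float64(uv)); n=cv2.undistortPoints(uv[:,None],K,D)[:,0]
    d=np.c_[n,np.ones(len(n))]@R; o=-R.T@t
    return o+d*((np.asarray(z)-o[2])/d[:,2])[:,None]
def proj(C,X):
    K,D,R,t=C; return cv2.projectPoints(np.float64(X).reshape(-1,1,3),cv2.Rodrigues(R)[0],t,K,D)[0][:,0]
def wshot(name):
    pose=(np.array(arm.read_tool_pos()),np.array(arm.read_eef_rot())); im=snapshot('wrist'); cv2.imwrite(f'pics/{name}.png',im); return im,cam('wrist',pose)
def down(a):  # tool down, tool x axis at world yaw a
    return (Ro.from_euler('z',a)*Ro.from_euler('x',np.pi)).as_quat()
E
python3 - <<'E'
from h import *
t=cv2.imread('pics/top0.png'); s=cv2.imread('pics/scene0.png')
f=lambda im,x,y,w,h:cv2.resize(im[y:y+h,x:x+w],None,fx=4,fy=4,interpolation=cv2.INTER_CUBIC)
cv2.imwrite('pics/crop1.png',np.hstack([f(t,85,155,110,125),f(s,305,130,90,125)]))
T=cam('top')
P={'a':(366,383),'b':(434,385),'c':(512,388),'d':(495,304),'red':(570,295),'mat':(386,294),'lamp':(378,297),'tray':(612,393),'tab':(277,341),'comp':(490,238)}
for k,v in P.items(): print(k, unproj(T,np.array(v)/1.5625,{'tab':.12,'lamp':.04,'mat':.003,'comp':.014}.get(k,.011)).round(3))
E
```

```text
a [[0.431 0.031 0.011]]
b [[ 0.43  -0.079  0.011]]
c [[ 0.428 -0.205  0.011]]
d [[ 0.565 -0.179  0.011]]
red [[ 0.583 -0.304  0.011]]
mat [[0.58  0.002 0.003]]
lamp [[0.568 0.014 0.04 ]]
tray [[ 0.422 -0.367  0.011]]
tab [[0.484 0.158 0.12 ]]
comp [[ 0.677 -0.171  0.014]]
```

View pics/crop1.png

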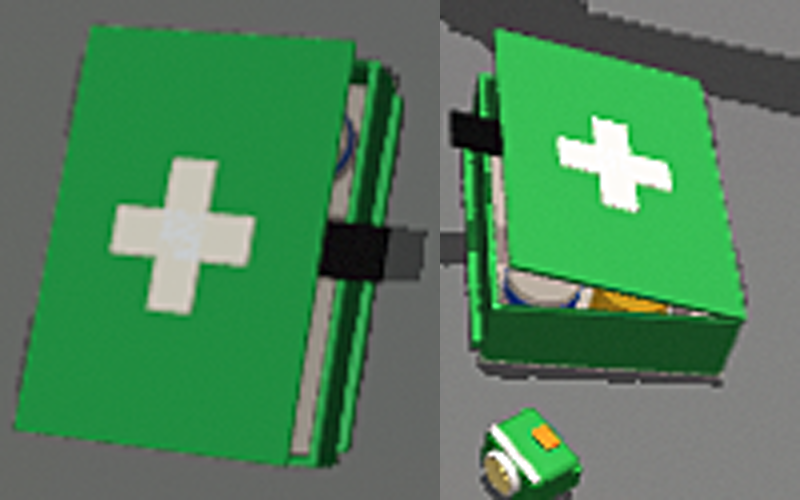

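Run:
```python
from h import *
from scipy.optimize import least_squares
T,S=cam('top'),cam('scene')
# own coords: flap pts (r,n,y) ; box pts
flap=[(0,6,-125),(180,6,-125),(180,6,125),(0,6,125)]
tt=[(91,26),(355,42),(290,465),(15,430)]; ss=[(305,318),(72,265),(57,30),(263,82)]
tabp=[(220,7,-17),(220,7,17)]; tabt=[(389,226),(384,280)]
boxp=[(90,-125,0),(-90,-125,0)]; boxs=[(282,375),(43,362)]
def W(p):
    x,y,a,th=p; fl=[]
    for r,n,yy in flap+tabp:
        r,n,yy=np.array([r,n,yy])/1000
        fl.append((.09-r*np.cos(th)+n*np.sin(th)*1, yy, .064+r*np.sin(th)+n*np.cos(th)))
    L=np.array(fl+[np.array(b)/1000 for b in boxp])
    R=Ro.from_euler('z',a).as_matrix(); return L@R.T+[x,y,0]
def res(p):
    X=W(p)
    return np.r_[proj(T,X[:6])-(np.array(tt+tabt)/4+[85-.375,155-.375]), proj(S,np.r_[X[:4],X[6:]])-(np.array(ss+boxs)/4+[305-.375,130-.375])].ravel()
o=least_squares(res,[.5,.25,1.5,.2],loss='soft_l1',f_scale=1)
print(o.x,o.x[3]*57.3); print(res(o.x).reshape(-1,2).round(1).tolist())
X=W(o.x); print('hinge', Ro.from_euler('z',o.x[2]).apply([.09,0,.064])+[o.x[0],o.x[1],0]); print('tab end',X[4:6])
```

```text
[0.49696821 0.27209135 1.47305641 0.21822035] 12.504026030642349
[[-1.1, -0.8], [-0.0, -0.7], [-0.5, -0.0], [-1.2, -0.2], [0.2, -0.6], [-0.7, 0.5], [0.3, -0.5], [-0.9, 0.5], [-1.7, -0.1], [-1.3, -1.1], [-0.6, -0.2], [-1.0, -0.3]]
hinge [0.5057508 0.3616618 0.064    ]
tab end [[0.50185813 0.14775365 0.11846234]
 [0.4680204  0.15107152 0.11846234]]
```

```bash
cat >> h.py <<'E'
BX=np.array([.49697,.27209]); BA=1.47306
def box(p): return Ro.from_euler('z',BA).apply(np.array(p,float))+[BX[0],BX[1],0]
def tabpos(th,r=.206,n=.0035): return box([.09-r*np.cos(th)+n*np.sin(th),0,.064+r*np.sin(th)+n*np.cos(th)])
E
python3 - <<'E'
from h import *
p=tabpos(.218); print('tab',p)
for a in (BA,BA-np.pi):
    print(a,[None if (j:=arm.ik(tabpos(t)+[0,0,.054],down(a))) is None else np.round(j,2).tolist() for t in (.218,.8,1.4,1.83)])
a=BA
h=p+[0,0,.2]; arm.movep(h,down(a)); print(arm.read_time(),arm.read_joint_positions())
im,C=wshot('w1')
print(arm.read_tool_pos(),proj(C,[p,tabpos(.218,.18,.007),tabpos(.218,.22,.007)]))
cv2.imwrite('pics/w1x.png',cv2.resize(im,(800,600),interpolation=cv2.INTER_CUBIC))
E
```

```text
tab [0.48620026 0.1622493  0.1119703 ]
1.47306 [[-0.54, 0.61, 0.26, 1.97, -0.27, 0.59, -0.2], [-0.67, 0.5, 0.31, 1.8, -0.19, 0.87, -0.37], [-0.81, 0.54, 0.31, 1.55, -0.18, 1.08, -0.55], [-0.89, 0.64, 0.31, 1.38, -0.2, 1.16, -0.65]]
-1.668532653589793 [[-0.06, 0.64, -0.46, 1.96, 0.45, 0.65, 2.23], [-0.14, 0.52, -0.49, 1.78, 0.3, 0.91, 2.28], [-0.31, 0.56, -0.51, 1.54, 0.29, 1.12, 2.16], [-0.44, 0.67, -0.51, 1.36, 0.33, 1.2, 2.06]]
1.8583 [-0.61945545  0.41004282  0.36028473  1.81197676 -0.17481517  0.95057463
 -0.27860085]
[0.48598533 0.16413894 0.31176573] [[265.45174072 184.9580273 ]
 [265.60924884 158.42779014]
 [265.39626766 199.47612853]]
```

View pics/w1x.png

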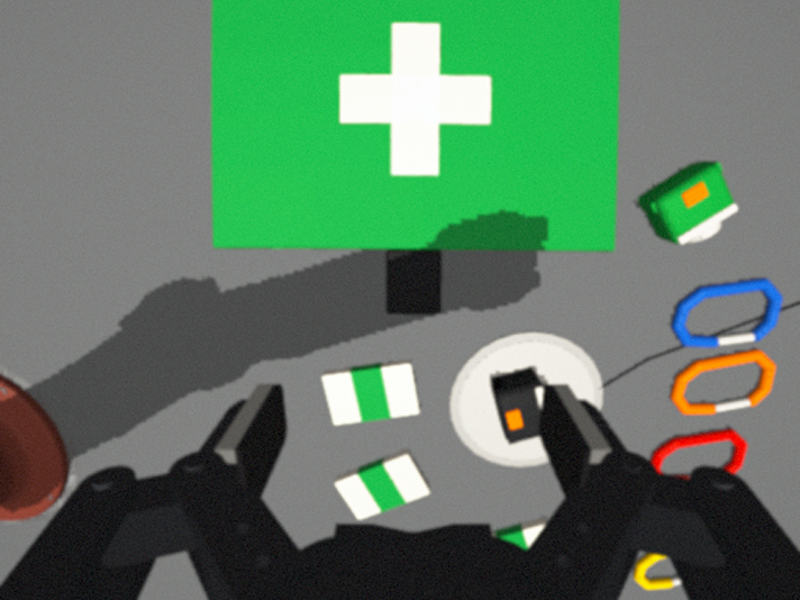

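The tab shows at rows 250–313 and columns 387–441 of the 800x600 view. My model predicted those to within about 1 mm, so I'll grip it and swing the flap open.

Run:
```python
from h import *
p=tabpos(.218); q=down(BA); off=np.array([0,0,.054])
arm.line_to(p+off+[0,0,.002],.15); arm.move_gripper(0.0,45)
print(arm.read_time(),arm.read_opening(),arm.read_finger_force(),arm.read_ft_force())
for t in np.linspace(.218,1.83,10)[1:]:
    arm.line_to(tabpos(t)+off,.12)
    print(round(t,2),np.round(arm.read_ft_force(),1),round(arm.read_opening(),3),np.round(arm.read_finger_force(),1))
arm.pause(.3); print(arm.read_time(),arm.read_tool_pos(),tabpos(1.83)+off)
cv2.imwrite('pics/s2.png',snapshot('scene')); im,C=wshot('w2')
cv2.imwrite('pics/v2.png',np.hstack([cv2.resize(im,(400,300)),cv2.resize(cv2.imread('pics/s2.png')[60:240,240:480],(400,300))]))
```

```text
3.5417 0.391955191426937 44.747305512428284 [-0.54959578 -0.19672211  1.45939255]
0.4 [-0.1  0.  -0.1] 0.388 46.6
0.58 [ 0.3  2.1 -0.5] 0.384 47.4
0.76 [ 1.5  3.  -2.3] 0.386 47.9
0.93 [ 3.   2.8 -3.5] 0.389 47.8
1.11 [ 4.4  1.4 -5.9] 0.385 47.3
1.29 [ 5.8  1.1 -6.2] 0.388 47.1
1.47 [ 5.8 -0.1 -4.1] 0.392 47.8
1.65 [ 5.8 -0.5 -3.7] 0.388 49.3
1.83 [ 6.4  0.3 -2.3] 0.391 44.9
7.95 [0.51220828 0.41780722 0.31658521] [0.51123467 0.41757548 0.31622136]
```

View pics/v2.png

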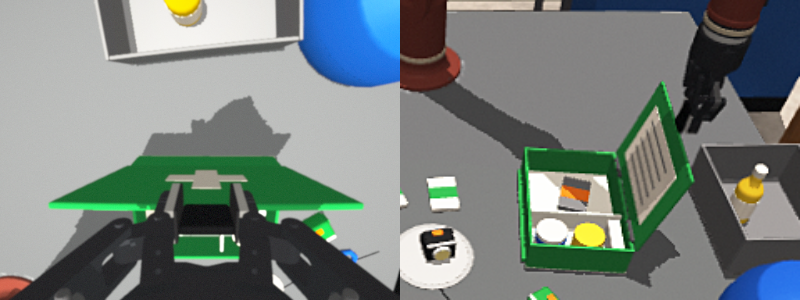

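The flap stands at about 105° with its card visible. The used grey case lies in the large compartment, rotated. I'll release the tab and look down into the bay.

Run:
```python
from h import *
arm.move_gripper(1.0); arm.line_to(tabpos(1.83)+[0,0,.054+.09],.2)
bay=box([0,.0455,.006]); print('bay',bay)
for a in (BA-np.pi/2,BA+np.pi/2): print(arm.ik(bay+[0,0,.09],down(a)),arm.ik(bay+[0,0,.32],down(a)))
arm.movep(bay+[-.0,0,.32],down(BA-np.pi/2)); arm.pause(.2)
im,C=wshot('w3'); print(arm.read_time(),arm.read_tool_pos())
L=[(-90,-125,64),(-90,125,64),(-84,-28,6),(-84,119,6),(84,119,6),(84,-28,6)]
u=proj(C,[box(np.array(l)/1000) for l in L]); print(u.round(1).tolist())
big=cv2.resize(im,(800,600),interpolation=cv2.INTER_CUBIC)
for x,y in u*1.5625: cv2.drawMarker(big,(int(x),int(y)),(255,0,255),cv2.MARKER_CROSS,14,1)
cv2.imwrite('pics/w3x.png',big)
```

```text
bay [0.45168714 0.27652993 0.006     ]
[-0.90065839  0.78969212  0.49096666  1.97077737 -0.69126371  0.55293764
 -1.59566958] [-1.08691584  0.48949055  0.75963708  1.75483332 -0.38230213  1.05103636
 -1.86071464]
[-0.57865546  0.73221083 -0.01838994  1.96064548  0.02832638  0.44897729
  0.85520701] [-0.58475496  0.40458483 -0.00846046  1.73991299  0.00396511  0.99711137
  0.87837561]
10.5667 [0.45189707 0.27694363 0.32600954]
[[351.4, 7.7], [334.0, 228.2], [328.1, 102.9], [321.1, 207.3], [206.6, 207.1], [200.2, 102.7]]
```

View pics/w3x.png

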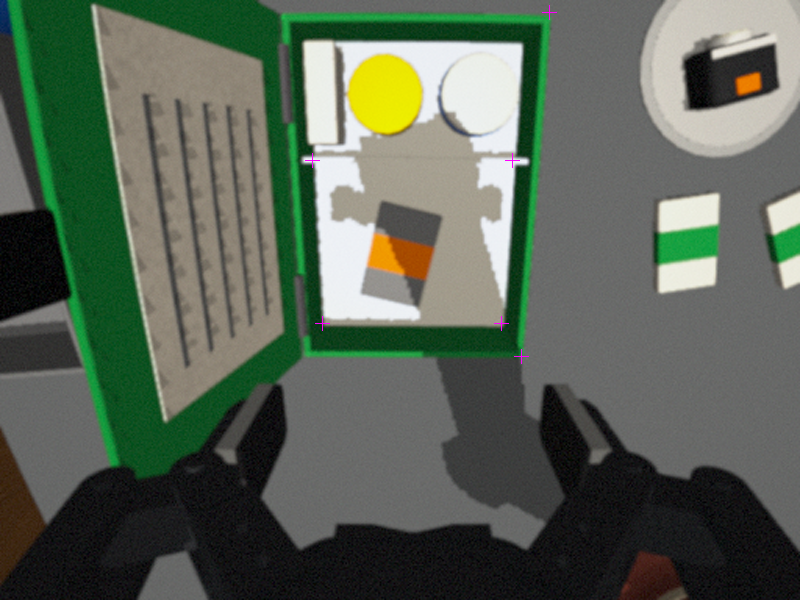

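The model crosses land on the box corners to about 1 mm. The used case's corners in the 800x600 view are (381,201), (442,215), (420,306) and (361,292). I'll compute its pose and the tray's, then probe for the floor and grip.

```bash
cat >> h.py <<'E'
def rectpose(X):  # world xy points -> centre, long-axis yaw in (-90,90], sizes
    (c,wh,_)=r=cv2.minAreaRect(np.float32(X[:,:2]*1000)); b=cv2.boxPoints(r)/1000
    e=[b[1]-b[0],b[2]-b[1]]; e.sort(key=lambda v:-np.hypot(*v)); yaw=np.arctan2(e[0][1],e[0][0])
    yaw=(yaw+np.pi/2)%np.pi-np.pi/2
    return np.array(c)/1000,yaw,[round(float(np.hypot(*v))*1000,1) for v in e]
def near(a,ref,mod=np.pi): return ref+(a-ref+mod/2)%mod-mod/2
def fz(): return arm.read_ft_force()[2]
def probe(z0,lim=5,step=.0015,n=14):  # step down until contact; returns TCP z at contact
    p=np.array(arm.read_tool_pos()); p[2]=z0; arm.line_to(p,.06); arm.pause(.1); f0=fz()
    for i in range(n):
        p[2]-=step; arm.line_to(p,.03); arm.pause(.05)
        if fz()-f0>lim: break
    return p[2],fz()-f0
E
python3 - <<'E'
from h import *
T=cam('top')
tr=unproj(T,np.array([(579,346),(658,361),(648,440),(567,425)])/1.5625,.024); print('tray',rectpose(tr))
p=np.array([0.45189707,0.27694363,0.32600954]); C=cam('wrist',(np.array(arm.read_tool_pos()),np.array(arm.read_eef_rot())))
u=unproj(C,np.array([(381,201),(442,215),(420,306),(361,292)])/1.5625,.017); c,y,s=rectpose(u); print('used',c,y,s)
a=near(y,BA-np.pi/2); print('tool yaw',a)
arm.move_gripper(.82)
arm.line_to([c[0],c[1],.16],.2,ori=down(a))
zc,f=probe(.006+.076); print('contact',zc,f,arm.read_tool_pos(),arm.read_time())
arm.line_to([c[0],c[1],zc+.002],.03); arm.move_gripper(0,40)
print(arm.read_opening(),arm.read_finger_force(),arm.read_ft_force(),arm.read_time())
E
```

```text
tray (array([ 0.42214059, -0.36467349]), np.float32(1.3992711), [130.6, 128.1])
used [0.44728049 0.28734207] -0.3197242 [83.2, 54.2]
tool yaw -0.3197242
contact 0.06999999999999999 7.665599283186561 [0.44827717 0.2873323  0.07096047] 15.8083
0.6182529272743676 52.03210414592945 [-2.22485623  0.33445329 23.16187133] 16.3417
```

Run:
```python
from h import *
p=np.array(arm.read_tool_pos()); print(p); arm.line_to([p[0],p[1],.2],.2)
print('lift',arm.read_opening(),fz(),arm.read_finger_force())
a=near(1.3993,0,np.pi/2); a0=a
# choose tool yaw reachable: long axis along either tray side
for k in (0,1,-1,2):
    j=arm.ik([.4221,-.3647,.075],down(a0+k*np.pi/2)); print(k,None if j is None else np.round(j,2))
```

```text
[0.44891198 0.28752068 0.07512237]
lift 0.6180642357527101 -0.7823807171785511 42.18032956123352
0 [ 0.44  0.83  0.37  1.9  -0.56  0.52 -0.55]
1 [ 0.68  0.79 -0.01  1.89  0.02  0.46  0.48]
-1 [ 0.2   0.96  0.81  1.9  -1.03  0.77 -1.69]
2 [ 1.3   1.12 -1.15  1.87  1.22  1.07  1.02]
```

Run:
```python
from h import *
a=near(1.3993,0,np.pi/2); q=down(a)
arm.movep([.4221,-.3647,.2],q); print(arm.read_opening(),arm.read_tool_pos())
arm.line_to([.4221,-.3647,.09],.2); arm.line_to([.4221,-.3647,.0745],.06); print(fz(),arm.read_opening(),arm.read_time())
arm.move_gripper(.85); arm.line_to([.4221,-.3647,.2],.25)
# survey of cases (same yaw, high) 
arm.movep([.5,-.2,.30],down(0)); arm.pause(.2); im,C=wshot('w4'); print(arm.read_time())
T=cam('top'); t=snapshot('top'); cv2.imwrite('pics/t4.png',t)
cv2.imwrite('pics/v4.png',np.hstack([cv2.resize(im,(400,300)),cv2.resize(t,(400,300))]))
```

```text
0.621916325456745 [ 0.42316272 -0.36344551  0.19978356]
-1.2090051916978204 0.6187401566828722 20.5667
22.6417
```

View pics/v4.png

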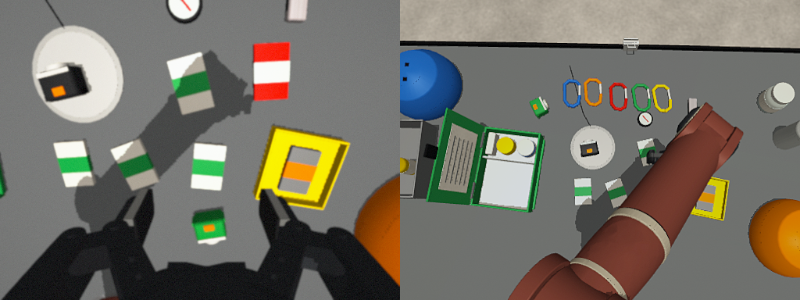

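The used case lies flat in the tray. All five fresh cases are still in place. Now I'll write a pick-and-place helper and try it on the first white case.

```bash
cat >> h.py <<'E'
def go(p,q,v=.2,n=2):   # line, then correct the residual
    p=np.array(p,float); arm.line_to(p,v,ori=q); cmd=p.copy()
    for i in range(n):
        arm.pause(.2); e=p-np.array(arm.read_tool_pos())
        if np.linalg.norm(e)<.0004: break
        cmd=cmd+e; arm.line_to(cmd,.05)
    return np.array(arm.read_tool_pos())
def casemask(im):
    hsv=cv2.cvtColor(im,cv2.COLOR_BGR2HSV); S,V=hsv[...,1],hsv[...,2]
    m=((V>145)|((S>120)&(V>45))).astype(np.uint8); return cv2.morphologyEx(m,cv2.MORPH_OPEN,np.ones((3,3)))
def locate(name,guess,z=.011):
    im,C=wshot(name); m=casemask(im); u=proj(C,[[guess[0],guess[1],z]])[0]
    n,lab,st,cen=cv2.connectedComponentsWithStats(m); k=1+np.argmin(np.hypot(*(cen[1:]-u).T)+1e3*(st[1:,4]<300))
    cs,_=cv2.findContours((lab==k).astype(np.uint8),cv2.RETR_EXTERNAL,cv2.CHAIN_APPROX_NONE)
    return rectpose(unproj(C,cs[0][:,0],z))
PILE=box([0,.0455,0])[:2]; PA=BA-np.pi/2
def pick(name,guess):
    arm.move_gripper(.8); arm.movep([*guess,.2],down(0)); arm.pause(.2)
    c,y,s=locate(name+'_1',guess); y=near(y,0); go([*c,.2],down(y))
    c,y2,s=locate(name+'_2',c); y=near(y2,y); print(name,c.round(4),round(y,3),s)
    assert 78<s[0]<92 and 50<s[1]<60
    go([*c,.1],down(y),.25,1); go([*c,.0705],down(y),.08,2)
    arm.move_gripper(0,50); p=np.array(arm.read_tool_pos()); o=arm.read_opening()
    dx=Ro.from_euler('z',-y).apply(np.r_[p[:2]-c,0])[0]
    arm.line_to([p[0],p[1],.2],.25); arm.pause(.1)
    im,_=wshot(name+'_held'); print('grip z',p[2].round(4),'dx',dx.round(4),'open',round(o,3),round(arm.read_opening(),3),'fz',round(fz(),2),'t',arm.read_time())
    return p[2],dx
def place(h,dx,level,xy=None,a=None,z0=.006):
    xy=PILE if xy is None else xy; a=PA if a is None else a; q=down(a)
    t=np.r_[xy,0]+Ro.from_euler('z',a).apply([dx,0,0])
    arm.movep([t[0],t[1],.22],q); print('open',round(arm.read_opening(),3),'fz',round(fz(),2))
    wshot(f'pre{level}')
    z=h+z0+.011*level
    go([t[0],t[1],z+.015],q,.2,2); p=go([t[0],t[1],z+.0008],q,.05,2); print('err',(p-[t[0],t[1],z+.0008]).round(4),'fz',round(fz(),2),round(arm.read_opening(),3))
    arm.move_gripper(.75); arm.line_to([t[0],t[1],.22],.25)
    go([PILE[0],PILE[1],.26],q,.2,2); wshot(f'pile{level}'); print('t',arm.read_time())
E
python3 - <<'E'
from h import *
h,dx=pick('a',[.431,.031]); place(h,dx,0)
def up(f,y,x,hh,w): return cv2.resize(cv2.imread(f'pics/{f}.png')[y:y+hh,x:x+w],(400,300),interpolation=cv2.INTER_CUBIC)
cv2.imwrite('pics/v5.png',np.vstack([np.hstack([up('a_2',84,164,216,288),up('a_held',84,114,288,384)]),np.hstack([up('pre0',0,0,384,512),up('pile0',60,110,216,288)])]))
E
```

```text
a [0.4178 0.0305] -3.079 [57.1, 55.6]Traceback (most recent call last):
  File "<stdin>", line 2, in <module>
  File "h.py", line 56, in pick
    assert 78<s[0]<92 and 50<s[1]<60
           ^^^^^^^^^^^^^^^^^^^^^^^^^
AssertionError
```

Run:
```python
from h import *
im=cv2.imread('pics/a_2.png'); hsv=cv2.cvtColor(im,cv2.COLOR_BGR2HSV)
for r in range(120,270,8): print(r,[tuple(int(v) for v in hsv[r,c]) for c in (225,250,264,280,305)])
```

```text
120 [(15, 5, 96), (90, 2, 131), (90, 2, 132), (30, 2, 132), (70, 6, 135)]
128 [(90, 10, 75), (60, 6, 133), (0, 4, 132), (68, 8, 133), (30, 2, 130)]
136 [(30, 10, 76), (30, 2, 129), (150, 4, 129), (105, 4, 132), (70, 6, 134)]
144 [(10, 10, 76), (120, 6, 81), (60, 4, 132), (45, 8, 132), (0, 2, 133)]
152 [(75, 6, 80), (75, 19, 80), (45, 8, 125), (38, 8, 136), (60, 4, 133)]
160 [(20, 33, 187), (68, 201, 118), (68, 185, 117), (38, 4, 253), (50, 3, 254)]
168 [(16, 33, 186), (69, 208, 120), (69, 202, 116), (23, 32, 178), (25, 21, 214)]
176 [(16, 32, 186), (69, 211, 115), (67, 184, 119), (21, 33, 180), (15, 31, 183)]
184 [(18, 30, 187), (70, 214, 113), (69, 204, 116), (23, 30, 181), (20, 33, 178)]
192 [(19, 34, 185), (66, 199, 113), (71, 232, 110), (23, 29, 178), (21, 31, 175)]
200 [(18, 32, 184), (68, 208, 115), (67, 184, 118), (20, 31, 180), (35, 6, 251)]
208 [(22, 33, 179), (68, 199, 114), (67, 190, 117), (23, 32, 182), (30, 12, 243)]
216 [(60, 3, 76), (165, 7, 77), (75, 13, 76), (60, 3, 81), (60, 4, 132)]
224 [(150, 3, 76), (150, 4, 72), (105, 7, 73), (83, 13, 78), (150, 2, 134)]
232 [(113, 13, 76), (48, 15, 85), (120, 6, 80), (45, 6, 80), (45, 6, 79)]
240 [(120, 3, 101), (45, 6, 80), (120, 7, 73), (66, 16, 80), (0, 0, 76)]
248 [(75, 4, 135), (45, 7, 75), (150, 3, 80), (15, 6, 80), (90, 3, 77)]
256 [(50, 6, 130), (120, 6, 79), (120, 3, 80), (90, 13, 78), (135, 7, 75)]
264 [(68, 8, 133), (0, 7, 78), (102, 17, 77), (60, 7, 78), (150, 3, 74)]
```

```bash
sed -i 's/return cv2.morphologyEx(m,cv2.MORPH_OPEN,np.ones((3,3)))/return cv2.morphologyEx(cv2.morphologyEx(m,cv2.MORPH_CLOSE,np.ones((5,5))),cv2.MORPH_OPEN,np.ones((5,5)))/' h.py
python3 - <<'E'
from h import *
h,dx=pick('a',[.431,.031]); place(h,dx,0)
def up(f,y,x,hh,w): return cv2.resize(cv2.imread(f'pics/{f}.png')[y:y+hh,x:x+w],(400,300),interpolation=cv2.INTER_CUBIC)
cv2.imwrite('pics/v5.png',np.vstack([np.hstack([up('a_2',84,164,216,288),up('a_held',84,114,288,384)]),np.hstack([up('pre0',0,0,384,512),up('pile0',60,110,216,288)])]))
E
```

```text
a [0.4317 0.032 ] 0.066 [82.6, 54.1]
grip z 0.0708 dx -0.0 open 0.623 0.618 fz 0.03 t 31.6167
open 0.611 fz -1.23
err [-0.0001 -0.     -0.0002] fz -1.23 0.611
t 37.25
```

View pics/v5.png

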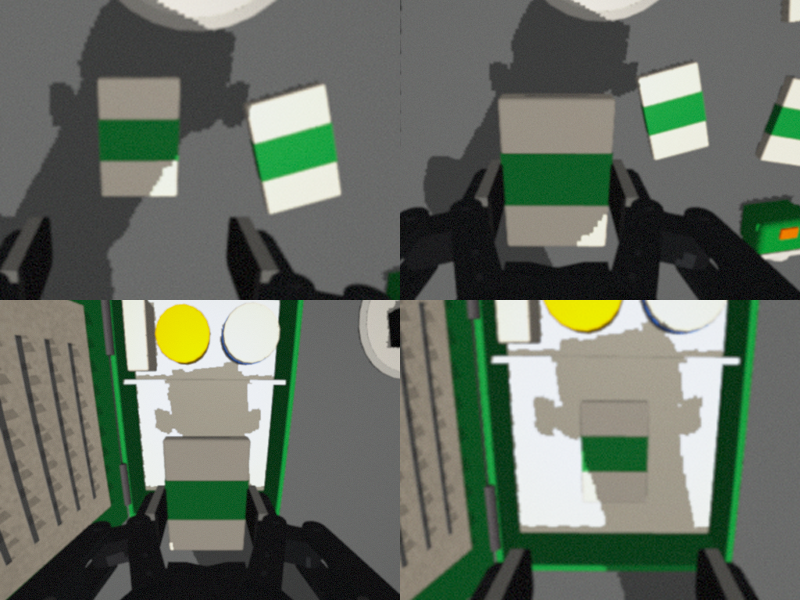

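Case a sits centred and square in the bay. I'll continue with b, c and d, measuring each green band's centre in the hand and on the pile.

```bash
cat >> h.py <<'E'
def band(f,C,z,guess,red=False):  # band centroid/yaw at height z, from the picture f
    hsv=cv2.cvtColor(cv2.imread(f'pics/{f}.png'),cv2.COLOR_BGR2HSV); H,S,V=[hsv[...,i].astype(int) for i in range(3)]
    m=((S>120)&(V>60)&((H<10)|(H>170) if red else (abs(H-68)<12))).astype(np.uint8)
    if red: m=cv2.morphologyEx(m,cv2.MORPH_CLOSE,np.ones((45,1)))
    m=cv2.morphologyEx(m,cv2.MORPH_OPEN,np.ones((5,5)))
    u=proj(C,[[guess[0],guess[1],z]])[0]
    n,lab,st,cen=cv2.connectedComponentsWithStats(m); k=1+np.argmin(np.hypot(*(cen[1:]-u).T)+1e3*(st[1:,4]<300))
    cs,_=cv2.findContours((lab==k).astype(np.uint8),cv2.RETR_EXTERNAL,cv2.CHAIN_APPROX_NONE)
    return rectpose(unproj(C,cs[0][:,0],z))
def pilecheck(level,red=False):
    z=.006+.011*(level+1); C=cam('wrist',(np.array(arm.read_tool_pos()),np.array(arm.read_eef_rot())))
    c,y,s=band(f'pile{level}',C,z,PILE,red); d=Ro.from_euler('z',-PA).apply(np.r_[c-PILE,0])
    print('PILE',level,'off mm',(d[:2]*1000).round(1),'yaw deg',round(np.degrees(near(y-PA,0,np.pi/2)),1),s)
E
python3 - <<'E'
from h import *
pilecheck(0)
for i,(n,g) in enumerate({'b':[.43,-.079],'c':[.428,-.205],'d':[.565,-.179]}.items(),1):
    h,dx=pick(n,g); place(h,dx,i); pilecheck(i)
for n in 'abcd':
    m=cv2.inRange(cv2.cvtColor(cv2.imread(f'pics/{n}_held.png'),cv2.COLOR_BGR2HSV),(56,120,60),(80,255,255))[:,230:300]; r=np.where(m.sum(1)>255*40)[0]; r=r[(r>150)&(r<300)]; print(n,r.min(),r.max())
for i in range(4):
    m=cv2.inRange(cv2.cvtColor(cv2.imread(f'pics/pre{i}.png'),cv2.COLOR_BGR2HSV),(56,120,60),(80,255,255))[:,230:300]; r=np.where(m.sum(1)>255*40)[0]; r=r[(r>150)&(r<300)]; print(i,r.min(),r.max())
E
```

```text
PILE 0 off mm [ 0.7 -0.9] yaw deg 0.0 [50.9, 26.7]
b [ 0.43   -0.0776] 0.356 [83.9, 54.6]
grip z 0.0705 dx -0.0002 open 0.617 0.619 fz -0.79 t 43.0667
open 0.615 fz -1.4
err [-0.0001 -0.     -0.0002] fz -0.29 0.614
t 48.975
PILE 1 off mm [ 0.  -0.5] yaw deg 0.0 [50.9, 25.9]
c [ 0.4264 -0.2047] -0.098 [84.3, 56.0]
grip z 0.0708 dx -0.0001 open 0.615 0.611 fz -0.82 t 55.2167
open 0.617 fz 0.78
err [-0.0001 -0.     -0.0002] fz -1.03 0.612
t 61.45
PILE 2 off mm [ 0.2 -0.6] yaw deg 0.0 [51.1, 26.2]
d [ 0.5653 -0.1792] 0.242 [84.3, 56.0]
grip z 0.0706 dx -0.0 open 0.615 0.612 fz -0.61 t 67.525
open 0.618 fz -0.57
err [-0.0001 -0.0001 -0.0002] fz -0.38 0.616
t 73.6167
PILE 3 off mm [ 0.6 -0.6] yaw deg 0.0 [51.4, 26.4]
a 232 280
b 233 281
c 233 280
d 232 280
0 232 280
1 168 281
2 172 280
3 232 280
```

All offsets are under 1 mm. The red case goes on top next.

Run:
```python
from h import *
h,dx=pick('red',[.583,-.304]); place(h,dx,4)
try: pilecheck(4,True)
except Exception as e: print(e)
# then look down at the mat
arm.movep([.56,.0,.27],down(0)); arm.pause(.2); im,C=wshot('lamp1'); print(arm.read_time(),arm.read_tool_pos())
t=snapshot('top'); cv2.imwrite('pics/t6.png',t)
print(proj(C,[[.58,.002,.003]]))
p4=cv2.imread('pics/pile4.png')
cv2.imwrite('pics/v6.png',np.hstack([cv2.resize(im[90:330,130:370],(500,500),interpolation=cv2.INTER_CUBIC),cv2.resize(p4[60:300,160:304],(300,500),interpolation=cv2.INTER_CUBIC)]))
```

```text
red [ 0.5844 -0.3029] 0.054 [85.2, 56.7]
grip z 0.0708 dx 0.0001 open 0.612 0.61 fz -1.42 t 80.2167
open 0.612 fz -0.83
err [-0.0001 -0.0001 -0.0002] fz -1.39 0.617
t 86.625
PILE 4 off mm [ 0.9 -0.4] yaw deg 0.5 [83.1, 52.5]
88.0167 [0.55997576 0.00160633 0.26979407]
[[263.82700751 149.82118073]]
```

View pics/v6.png

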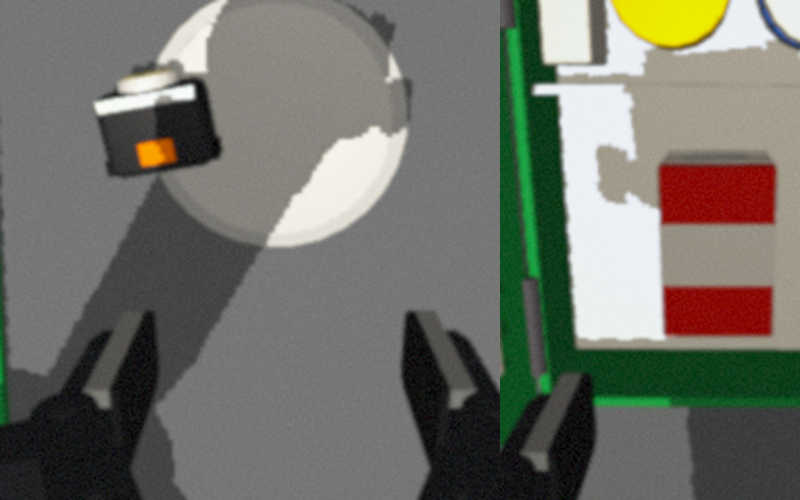

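The red case is flush on top. The headlamp has been knocked to the mat's left rim, at crop (158,130). I'll look at it closely, aligned with the gripper.

Run:
```python
from h import *
C=cam('wrist',(np.array(arm.read_tool_pos()),np.array(arm.read_eef_rot())))
f=lambda x,y,z:unproj(C,[(130+x/2.0833,90+y/2.0833)],z)[0][:2]
print('mat edges L,R,bottom',f(155,125,.003),f(410,115,.003),f(283,247,.003))
g=f(158,135,.038); print('lamp',g, 'trim',f(95,103,.038),f(195,90,.038))
M=np.array([.581,.001]); b=box([0,.0455,0])[:2]; ya=np.arctan2(*(b-M)[::-1]); print('face',ya)
arm.movep([*g,.22],down(.15)); arm.pause(.3); im,C=wshot('lamp2'); print(arm.read_tool_pos(),arm.read_eef_rot(),arm.read_time())
cv2.imwrite('pics/lamp2x.png',cv2.resize(im[110:290,150:390],(800,600),interpolation=cv2.INTER_CUBIC))
for k in (0,-np.pi): 
  for nm,p,a in (('g',g,.15),('p',M,ya)): 
    j=arm.ik([*p,.085],down(a+k)); print(nm,k,None if j is None else np.round(j,2))
```

```text
mat edges L,R,bottom [0.57972048 0.0718116 ] [ 0.58587241 -0.07335376] [ 0.50518588 -0.00160635]
lamp [0.58074864 0.06326332] trim [0.59721707 0.09445503] [0.60363867 0.04330707]
face 2.00960352563035
[0.58087262 0.06233132 0.2206987 ] [9.97250764e-01 7.40982236e-02 5.99568865e-04 8.61730500e-05] 88.8417
g 0 [-0.5   0.88  0.59  1.82 -0.76  0.68 -0.88]
p 0 [-0.14  0.8   0.15  1.82 -0.22  0.53  0.6 ]
g -3.141592653589793 [ 0.39  1.02 -0.96  1.79  1.05  0.94  0.67]
p -3.141592653589793 [-0.54  1.    0.89  1.83 -1.04  0.86 -1.82]
```

View pics/lamp2x.png

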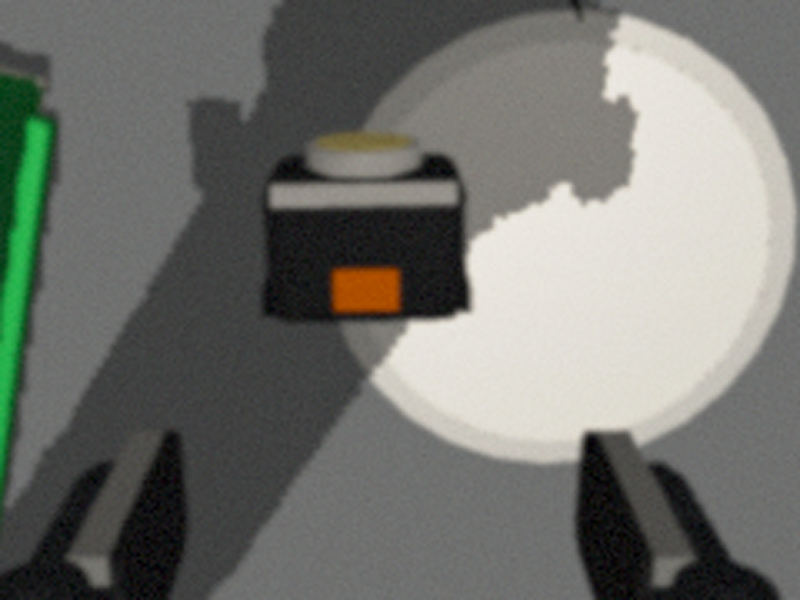

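The lens faces away (image up) and the trim bar spans (268,184)–(462,180), so the lamp's yaw is about 0.165. I'll pick it up, turn it and set it at the mat centre.

Run:
```python
from h import *
C=cam('wrist',(np.array(arm.read_tool_pos()),np.array(arm.read_eef_rot())))
f=lambda x,y,z:unproj(C,[(150+x/3.3333,110+y/3.3333)],z)[0][:2]
c=f(365.5,247,.04); F=f(365,180,.04); B=f(366.5,316,.04); l,r=f(266,184,.04),f(463,180,.04)
print('c',c,'len',np.hypot(*(F-B)),'wid',np.hypot(*(l-r)),'yaw',np.arctan2(*(l-r)[::-1])-np.pi/2)
y=.165; M=np.array([.580,-.001])
arm.move_gripper(1.0); go([*c,.13],down(y),.2,1); go([*c,.0815],down(y),.08,1)
print(arm.read_ft_force()); arm.move_gripper(0,45); p=np.array(arm.read_tool_pos()); print(p,arm.read_opening(),arm.read_finger_force(),arm.read_ft_force())
arm.line_to([p[0],p[1],.16],.15); print('lift',arm.read_opening(),fz())
dx=Ro.from_euler('z',-y).apply(np.r_[p[:2]-c,0])[0]
b=PILE; ya=np.arctan2(*(b-M)[::-1]); q=down(ya); t=M+dx*np.array([np.cos(ya),np.sin(ya)])
arm.movep([*t,.16],q); go([*t,.1],q,.15,1); print('open',arm.read_opening(),fz(),arm.read_time(),'dx',dx)
z=p[2]+.003; arm.line_to([*t,z+.004],.05); arm.pause(.1); f0=fz()
for i in range(8):
    z1=z+.004-.0012*(i+1); arm.line_to([*t,z1],.03); arm.pause(.06)
    if fz()-f0>2: break
print('down',z1,fz()-f0,z)
arm.move_gripper(1.0); arm.line_to([*t,.2],.2)
back=M-.03*np.array([np.cos(ya),np.sin(ya)])
arm.pause(.2); im,C=wshot('lamp3'); cv2.imwrite('pics/sc9.png',snapshot('scene')); print(arm.read_time(),arm.read_opening())
s=cv2.imread('pics/sc9.png')
cv2.imwrite('pics/v9.png',np.hstack([cv2.resize(im[90:290,150:390],(360,300),interpolation=cv2.INTER_CUBIC),cv2.resize(s[100:268,170:410],(430,300),interpolation=cv2.INTER_CUBIC)]))
```

```text
c [0.58414702 0.06663957] len 0.039114627952327355 wid 0.05307964121852381 yaw 0.16959556419006905
[-0.45147115 -0.16741672  0.37035191]
[0.58400653 0.06661806 0.08115592] 0.6508753681245728 48.803810477256775 [ 0.17414749 -0.45187191  0.93141483]
lift 0.6492226747572152 -0.5765079374957127
open 0.6451637783891899 -0.592616726528488 94.8333 dx -0.00014212178377087835
down 0.07975592072601795 9.016317885554255 0.08415592072601795
98.9167 1.0038641350796722
```

View pics/v9.png

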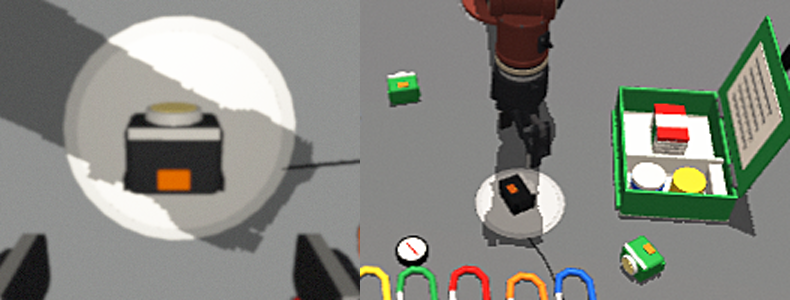

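The lamp stands upright at the mat centre with its lens towards the bay. I'll park the arm and make a final check of the flap angle and the whole scene.

Run:
```python
from h import *
p=np.array(arm.read_tool_pos()); arm.line_to([p[0],p[1],.3],.25); arm.movep([.45,-.30,.35],down(0)); arm.pause(.3)
s=snapshot('scene'); cv2.imwrite('pics/s10.png',s); t=snapshot('top'); cv2.imwrite('pics/t10.png',t)
S=cam('scene'); T=cam('top')
def fl(th): 
    return [box([.09-.18*np.cos(th)+n*np.sin(th),y,.064+.18*np.sin(th)+n*np.cos(th)]) for n,y in ((0,-.125),(0,.125))]
s4=cv2.resize(s[90:240,290:410],(400,500),interpolation=cv2.INTER_CUBIC); t4=cv2.resize(t[120:290,20:156],(400,500),interpolation=cv2.INTER_CUBIC)
for th,col in ((1.73,(255,0,0)),(1.83,(255,0,255)),(1.93,(0,255,255))):
    for C,im,o,k in ((S,s4,(290,90),400/120),(T,t4,(20,120),400/136)):
        for u in proj(C,fl(th)): cv2.drawMarker(im,tuple(int(v) for v in (u-o+.5)*k),col,cv2.MARKER_CROSS,12,1)
cv2.imwrite('pics/v10.png',np.hstack([s4,t4])); print(arm.read_time())
```

```text
101.1167
```

View pics/v10.png

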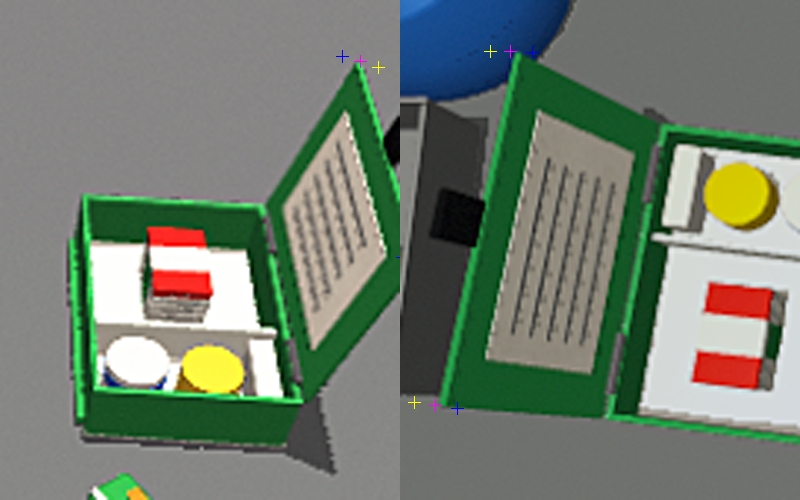

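View pics/t10.png

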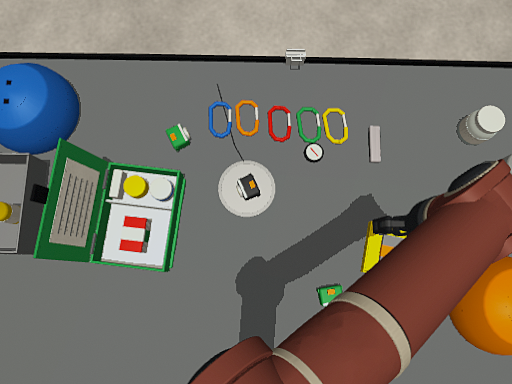

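The flap corners lie within about 2° of the 105° marks. The pile is square and flush with red on top, the lamp faces the bay and the bystanders haven't moved. I'm handing in.

```bash
python3 -c "
from station import ticket
print(ticket.finish_job())"
```

```text
the job is handed in; nothing more can be done
None
```

The job is handed in at about 101 s of the 210 s: flap at about 105°, used case in the returns tray, all five fresh cases in one flush pile with red on top, headlamp upright on its mat facing the bay, and nothing else moved (no verdict came back).

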